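# Grope for the screwdriver in the covered box and stand it in its holder

### The job

The small screwdriver lies out of sight under the lid of the blue covered tool box, somewhere along its width. Reach in under the lid with the tool tilted, feel for the handle, draw the screwdriver out and stand it on end in the narrow steel tube holder, let go of it, and do not knock over or shove away the paint tin or the varnish jar.

Things in the scene. Friction and masses are not known exactly. Their poses are not given: they have to be found in the camera images.
- tool_box: Blue sheet-steel tool box, fixed, 262 (x) x 288 (y) x 78 mm high. Origin: centre of its underside. Its fixed lid covers it from x = -0.050 to the back; its mouth is open towards its own -x. Inner floor at z = 0.004, lid's underside at z = 0.074, lid 4 mm thick. In front of the lid's edge is an open apron with only a 15 mm high lip round it (outer faces at x = -0.131, y = +-0.144).
- box_mouth (a point): Point on the inner floor straight below the middle of the lid's front edge, at (-0.050, 0, 0.004) in the box. Axes as the box: x into the box under the lid, y along the edge, z up. Inside walls: sides at y = +-0.140, back at x = 0.177 from here.
- box_inside (a point): Middle of the inner floor under the lid, at (0.035, 0, 0.004) in the box, same axes. The unseen, unmeasured screwdriver lies flat on this floor, blade to the back, within 0.1 rad of parallel to the box's x axis; its middle has y anywhere from -0.065 to 0.065; its handle's end is 0 to 8 mm behind the lid's edge. Nothing else is inside.
- holder: Narrow holder, fixed to the bench: an upright round steel tube on a dark square foot 90 x 90 x 6 mm. Origin: centre of the foot's underside. The tube is 32 mm wide inside, 38 mm outside; over its top 16 mm it flares to 46 mm inside, 52 mm outside at the rim. Inner floor 12 mm, rim 102 mm above the origin.
- holder_rim (a point): Centre of the tube's open mouth at rim height, 102 mm above the bench, z up. The screwdriver that goes in is 153 mm long, about 0.15 kg: round yellow plastic handle 20 mm thick and 70 mm long with a black six-sided collar at its neck that hinders rolling, thin blade 83 mm long, 4 to 6 mm thick.
- holder_floor: Round black rubber pad that is the bottom inside the tube, 31 mm wide, 3 mm thick; origin at the centre of its underside, 9 mm above the bench. The screwdriver must end up resting on it, either end down.
- tin_centre (a point): Middle (half-way up) of a small loose paint tin, 77 mm wide, 78 mm high, standing upright; a bystander.
- jar_centre (a point): Middle (half-way up) of a loose round jar of varnish, 74 x 84 x 113 mm high, standing upright; a bystander.

How it is judged (in metres and radians):
At the end, for the whole second after the job is handed in: The screwdriver is out of the box and stands on end in the tube, released, resting on the pad at the tube's bottom (more than 0.3 N on the pad, none of it from the robot); nothing lies in or touches the box (contact force between holder_floor and anything else above 0.3 N and contact force between holder_floor and the arm below 0.05 N and contact force between tool_box and anything else below 0.05 N).
It fails at once if the paint tin is shoved more than 40 mm or knocked over (distance of tin_centre from where it was at the start of the episode above 0.04 m or angle between tin_centre's own z axis and vertical above 0.5 rad).
It fails at once if the varnish jar is shoved more than 40 mm or knocked over (distance of jar_centre from where it was at the start of the episode above 0.04 m or angle between jar_centre's own z axis and vertical above 0.5 rad).
It also fails if it takes over 54 s, if anything falls off the work surface, if the arm or the gripper's body presses on something with over 40 N, if the wrist force passes 120 N, or if a joint passes its speed limit or range.

### The arm

A 6-joint arm with a two-finger parallel gripper is mounted at the origin on the work surface; the furniture and walls round the work are solid. World frame = base frame: x ahead of the robot, y to its left, z up, the work surface at z = 0. Lengths are in m, angles in degrees, forces in N, time in s.
With the tool pointing down it reaches from about 0.3 to 0.75 m from the base axis. Payload 8.5 kg.
Tool frame: the origin (TCP) lies midway between the tips of the shut fingers; the grasp point (between the pads) lies env.tcp_to_grasp behind it (env.tcp_to_grasp is the distance from the TCP to the grasp point, in m); z points along the fingers, y is the line along which they close (so a half turn about z gives the same grasp; the last joint's range is limited). The gripper opens to 85 mm and grips with 20 to 120 N. Pads are 22 mm wide; open, the fingers measure 114 mm over their backs; the gripper's body (76 mm by 85 mm) begins 54 mm behind the grasp point. The pads swing forward as they close: fully open they stand 13 mm farther back than shut.
Start: joints at [58.711, 21.807, 74.336, -0, 83.858, -12.336], TCP at [0.179, 0.52, 0.231] pointing down, gripper open.
Joint ranges: [-178.18, 178.18], [-50.72, 133.34], [12.68, 142.11], [-81.47, 261.47], [9.98, 163.14], [-165.26, 165.26]. Speed limits (degrees/s): [136.94, 136.94, 180, 180, 180, 180].

### API

Orientations are given as a 3x3 rotation matrix whose columns are the frame's x, y, z axes.
In Python, from rig import observe, optics, job, env gives the robot as it stands. The module is installed in compiled form; this text tells all that it offers.
- The arm moves only by the shell command python3 -m jog 'ROWS' [FORCE]. ROWS is JSON, a list of rows, each a list of 7 numbers: the turn, a rotation vector about the tool's x, y, z in rad, then the shift along the tool's x, y, z in m, then the opening in per cent of the stroke, from 0 (shut) to 100 (fully open). A call has 1 to 10 rows; each row shifts and turns the commanded pose from where the row before left it, along the tool's axes as they then stand; what a row does not reach is not made up. A row lasts 1/8 s, in which the tool goes at most 62.5 mm and 10.7 degrees, less where a joint would pass 70% of its speed; a pose out of reach is approached as far as the arm can. A call is refused whole if a number of a shift passes 0.0625 or a number of a turn 0.188, either way. A call with a gripper value outside its range is refused whole. The fingers move at their own pace and stop on an object; FORCE is the grip in N (left out, the last holds). Time passes only in rows, so rows that do not move let the fingers close. It gives the time, the measured TCP pose, the force, the opening and the grip force at its end, in the units of the state.
- observe(): the state, without advancing time (a new reading comes with each control period).
- optics.get_image(name): name is "side" or "top"; returns a dict with "pixels" (400x640x3 uint8, red, green, blue), "mtx" (3x3 intrinsics, pixels), "rvec" (rotation vector, rad) and "tvec" (3), from world to camera coordinates, as OpenCV has them. Camera axes: x right, y down, z forward; pixel columns grow to the right and rows downward; lengths in m; the calibration is good to about 2 mm. A picture is of the moment at which its call begins. There is no depth.
- job.close_job(): hands the job in; it is judged then, once.
The state is a dict: "time_s": time; "q": joint angles; "qvel": joint speeds; "joint_efforts": joint torques, N m; "position": TCP position; "tool_rot": TCP orientation; "ft_force": force on the tool from outside, world axes, zero at the start; "wrist_torque": the same for the moment, N m; "grip_width": finger opening in m; "gripper_force": force on a finger pad.
Only numpy, scipy, OpenCV 4.12 (cv2) and the standard library are available. Lean on these libraries where they do the work, as an engineer would, in place of code of your own. Each camera call takes 0.05 s, during which the arm holds its last target. There are 200 camera calls.

## Working session

There is one attempt and no reset: what is moved stays moved. The work goes in short steps, Python scripts to look and compute and a shell command to move; the robot and the scene stay as the last step left them, time stands still between calls to the robot, and variables do not carry over. Pictures are saved under pics/ and viewed, at most 10 in all, crops included, and the job is handed in when it is done.

```bash
mkdir -p pics
python3 - <<'E'
from rig import observe, optics, job, env
import cv2,numpy as np
for n in("side","top"):
    d=optics.get_image(n); cv2.imwrite(f"pics/{n}0.png",d["pixels"][:,:,::-1])
    R=cv2.Rodrigues(np.array(d["rvec"],float))[0]; print(n,np.round(d["mtx"],1).tolist(),np.round(-R.T@np.array(d["tvec"]).ravel(),3),np.round(R,3).tolist())
s=observe(); print(env.tcp_to_grasp,{k:np.round(v,3).tolist() for k,v in s.items()})
E
```

```text
side [[408.1, 0.0, 317.9], [0.0, 408.1, 202.2], [0.0, 0.0, 1.0]] [0.403 0.744 0.778] [[-0.981, -0.193, 0.021], [-0.14, 0.63, -0.764], [0.134, -0.752, -0.645]]
top [[473.3, 0.0, 323.0], [0.0, 473.3, 206.7], [0.0, 0.0, 1.0]] [ 0.305 -0.04   1.239] [[-0.008, -1.0, -0.006], [-0.979, 0.009, -0.203], [0.203, 0.004, -0.979]]
0.0187 {'time_s': 0.1, 'q': [58.712, 21.838, 74.379, 0.0, 83.858, -12.336], 'qvel': [0.005, -0.02, -0.063, 0.012, 0.028, -0.061], 'joint_efforts': [0.004, -44.922, -23.166, -0.0, 0.004, -0.0], 'position': [0.178, 0.52, 0.231], 'tool_rot': [[-0.946, 0.325, -0.001], [0.325, 0.946, -0.001], [0.0, -0.001, -1.0]], 'ft_force': [0.318, 0.534, -0.701], 'wrist_torque': [-0.023, 0.019, -0.048], 'gripper_force': 0.0, 'grip_width': 0.085}
```

View pics/side0.png

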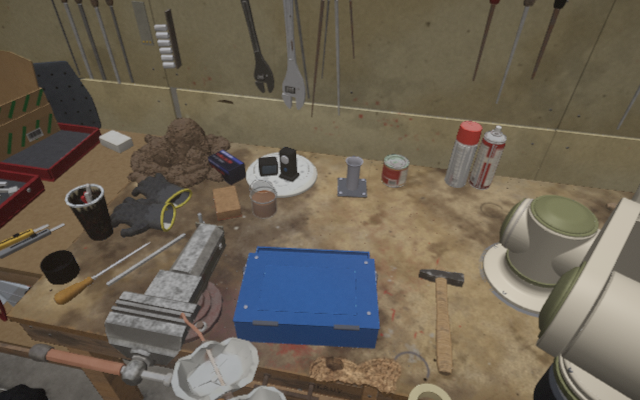

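View pics/top0.png

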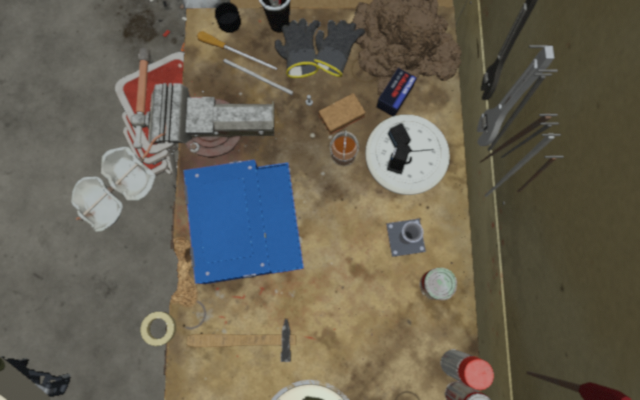

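The side view shows the blue box at about (310,295), the holder at (352,180), the tin at (395,170) and the jar at (264,200). The top view has the box at u 187–300, v 163–282. Its lid is the left part and its apron the right part, so the mouth faces image right (world -y). The holder is at (411,233), the tin at (440,284) and the jar at (343,147).

```bash
cat > h.py <<'E'
import cv2,numpy as np
from rig import observe, optics, job, env
def cam(n):
    d=optics.get_image(n); R=cv2.Rodrigues(np.array(d["rvec"],float))[0]; t=np.array(d["tvec"],float).ravel()
    return d["pixels"],np.array(d["mtx"],float),R,t
def cast(c,uv,z):
    _,K,R,t=c; o=-R.T@t; r=R.T@np.linalg.solve(K,[uv[0],uv[1],1.]); return o+r*(z-o[2])/r[2]
def proj(c,p):
    _,K,R,t=c; q=K@(R@np.array(p,float)+t); return q[:2]/q[2]
E
python3 - <<'E'
from h import *
c=cam("top");im=c[0]
cv2.imwrite("pics/t1.png",cv2.resize(im[150:300,170:320][:,:,::-1],(600,600),interpolation=cv2.INTER_CUBIC))
cv2.imwrite("pics/t2.png",cv2.resize(im[110:310,310:470][:,:,::-1],(480,600),interpolation=cv2.INTER_CUBIC))
hsv=cv2.cvtColor(im,cv2.COLOR_RGB2HSV)
m=cv2.inRange(hsv,(100,120,50),(125,255,255)); 
cs,_=cv2.findContours(m,0,2); k=max(cs,key=cv2.contourArea)
p=cv2.approxPolyDP(k,3,True)[:,0]; print(p.tolist())
for q in p: print(q,cast(c,q,.078).round(3),cast(c,q,.015).round(3))
E
```

```text
[[287, 163], [257, 167], [251, 160], [184, 171], [196, 282], [302, 267]]
[287 163] [0.661 0.056 0.078] [0.68  0.061 0.015]
[257 167] [0.651 0.133 0.078] [0.67  0.142 0.015]
[251 160] [0.67  0.148 0.078] [0.69  0.158 0.015]
[184 171] [0.642 0.319 0.078] [0.66  0.338 0.015]
[196 282] [0.362 0.275 0.078] [0.365 0.292 0.015]
[302 267] [0.396 0.017 0.078] [0.401 0.021 0.015]
```

View pics/t1.png

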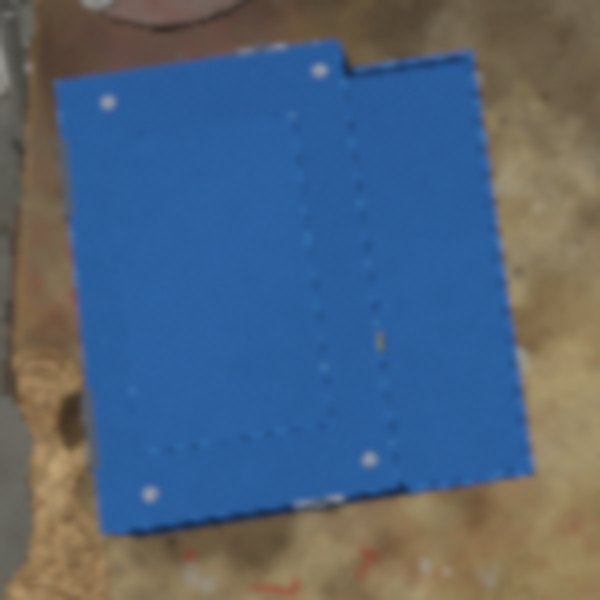

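View pics/t2.png

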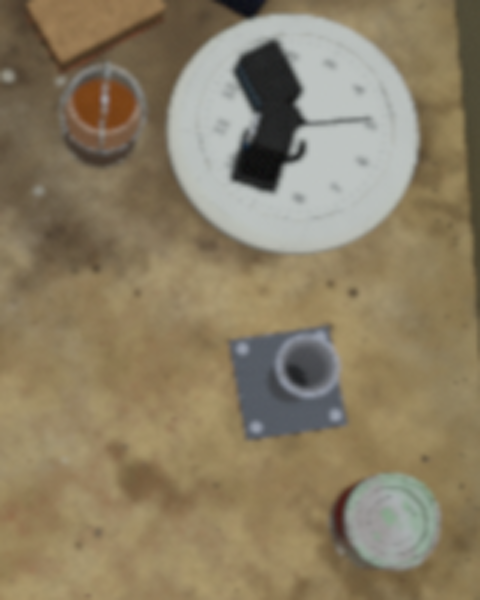

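The enlarged lid edge runs from (254.5,160) to (272,272) in full-image pixels. A small yellowish spot sits at the edge at about (265,235.5), which is probably the handle's end seen just under the lid. The second crop shows the rim centre at about (412.7,231.7), the foot centre at (406,237), the tin's lid at about (441,284) and the jar at about (344,145).

```bash
cat >> h.py <<'E'
from scipy.spatial.transform import Rotation as Ro
def todo(R,p,at=None):
    s=observe(); R0=np.array(s["tool_rot"]); p0=np.array(s["position"])
    print("t",round(s["time_s"],2),"p",p0.round(4),"F",np.round(s["ft_force"],1),"w",round(s["grip_width"],4),"q",np.round(s["q"]))
    print("turn(rotvec, tool)",Ro.from_matrix(R0.T@R).as_rotvec().round(3),"shift in start axes",(R0.T@(p-p0)).round(4),"in final axes",(R.T@(p-p0)).round(4))
E
python3 - <<'E'
from h import *
c=cam("top");im=c[0]
L=[cast(c,q,.078) for q in [(254.5,160),(271.75,271.75),(183.75,170),(195.75,283.25)]]
for l in L: print(l.round(4))
f=lambda x,y:170+x/4-.4
ap=[cast(c,q,.015) for q in [(170+471/4,150+52/4),(170+534/4,150+474/4)]]
for l in ap: print("apron",l.round(4))
print("len",np.linalg.norm(L[0]-L[1]),np.linalg.norm(L[2]-L[3]),np.linalg.norm(L[0]-L[2]),np.linalg.norm(L[1]-L[3]),np.linalg.norm(ap[0]-ap[1]))
yb=L[1]-L[0]+L[3]-L[2]+ap[1]-ap[0]; yb/=np.linalg.norm(yb); xb=np.cross(yb,[0,0,1]); m=(L[0]+L[1])/2; m2=sum(L)/4-.0905*xb; m3=(ap[0]+ap[1])/2+.081*xb
print("xb",xb.round(4),"mouth",m.round(4),m2.round(4),m3.round(4))
hsv=cv2.cvtColor(im,cv2.COLOR_RGB2HSV)
sub=im[230:242,260:271].astype(int); 
for r in range(229,243): print(r,[tuple(int(v) for v in im[r,k]) for k in range(263,269)])
q=cast(c,(264.8,235.3),.014); d=q-m2; print("yellow",q.round(4),"s",d@xb,"y",d@yb)
print("rim",cast(c,(412.5,231.5),.102).round(4),"foot",cast(c,(406.0,237.2),.006).round(4))
print("tin",cast(c,(441,283.5),.078).round(3),"jar",cast(c,(344.5,145),.113).round(3))
s=cam("side"); 
for n,p in(("rim",cast(c,(412.5,231.5),.102)),("mouth",m2),("lidback",L[2]),("tin",cast(c,(441,283.5),.078))): print(n,"in side",proj(s,p).round(1))
E
```

```text
[0.6697 0.1393 0.078 ]
[0.3852 0.0911 0.078 ]
[0.6449 0.3194 0.078 ]
[0.359  0.2754 0.078 ]
apron [0.6802 0.0592 0.015 ]
apron [0.3972 0.0166 0.015 ]
len 0.2885250990341285 0.28918511211841247 0.18175653328910946 0.1860867597237497 0.28616950801138036
xb [-0.1559  0.9878  0.    ] mouth [0.5275 0.1152 0.078 ] [0.5288 0.1169 0.078 ] [0.526  0.1179 0.015 ]
229 [(43, 95, 155), (43, 95, 156), (42, 93, 155), (44, 94, 156), (43, 93, 156), (44, 95, 156)]
230 [(48, 102, 161), (46, 102, 161), (46, 97, 158), (44, 95, 156), (43, 94, 156), (44, 94, 157)]
231 [(47, 100, 160), (49, 100, 160), (46, 95, 156), (44, 95, 156), (44, 94, 157), (44, 94, 157)]
232 [(49, 96, 155), (59, 97, 149), (58, 96, 148), (47, 94, 153), (43, 94, 156), (45, 95, 157)]
233 [(56, 95, 150), (81, 103, 137), (79, 101, 135), (56, 95, 149), (44, 94, 155), (43, 94, 157)]
234 [(59, 97, 149), (87, 108, 130), (84, 103, 119), (60, 93, 139), (44, 93, 153), (42, 94, 157)]
235 [(60, 98, 149), (88, 110, 131), (86, 105, 114), (59, 92, 134), (44, 93, 152), (43, 94, 156)]
236 [(58, 98, 150), (85, 111, 136), (85, 107, 120), (60, 93, 134), (4
[... 200 characters left out ...]
52), (43, 93, 155)]
239 [(43, 95, 158), (46, 97, 160), (43, 94, 155), (42, 91, 152), (43, 93, 154), (43, 94, 155)]
240 [(44, 95, 158), (42, 94, 157), (42, 89, 150), (42, 89, 148), (45, 93, 154), (44, 94, 156)]
241 [(44, 95, 157), (42, 92, 154), (39, 84, 144), (39, 85, 144), (42, 92, 153), (43, 93, 156)]
242 [(45, 95, 157), (42, 93, 155), (40, 89, 148), (41, 89, 148), (43, 92, 155), (44, 94, 157)]
yellow [0.4843 0.1179 0.014 ] s 0.007865755457277086 y 0.043767327375084326
rim [ 0.4776 -0.2517  0.102 ] foot [ 0.4772 -0.2518  0.006 ]
tin [ 0.354 -0.319  0.078] jar [ 0.696 -0.09   0.113]
rim in side [353.7 160.8]
mouth in side [310.4 255.3]
lidback in side [231.5 320.8]
tin in side [396.2 160.3]
```

The yellow spot is the handle end. It lies 8 mm behind the edge at y_box = 0.044, and is about 17 mm wide, which fits the 20 mm handle. The rim and foot centres agree to within 1 mm, and the box sizes match to within about 5 mm. Next I work out the first moves.

```bash
cat >> h.py <<'E'
xb=np.array([-.1559,.9878,0]); yb=np.array([-.9878,-.1559,0]); zz=np.array([0,0,1.]); mouth=np.array([.528,.1172,0])
def tool(dep):  # depression below horizontal, y=-yb
    a=np.radians(dep); z=np.cos(a)*xb-np.sin(a)*zz; y=-yb; return np.c_[np.cross(y,z),y,z]
def box(s,y,z): return mouth+s*xb+y*yb+z*zz
RIM=np.array([.4775,-.2518,.102])
E
python3 - <<'E'
from h import *
R=tool(40); T=box(.032,.044,.0145); P=T-.14*R[:,2]
print("pre",P); P[2]=.231
todo(tool(90),P); todo(R,P)
E
```

```text
pre [0.49626769 0.03601218 0.10449027]
t 0.25 p [0.1786 0.5201 0.231 ] F [-0.2 -0.7 -0.8] w 0.0851 q [ 59.  22.  74.  -0.  84. -12.]
turn(rotvec, tool) [-1.000e-03  0.000e+00  1.083e+00] shift in start axes [-4.577e-01 -3.546e-01  2.000e-04] in final axes [-0.5277  0.2384  0.    ]
t 0.25 p [0.1786 0.5201 0.231 ] F [-0.2 -0.7 -0.8] w 0.0851 q [ 59.  22.  74.  -0.  84. -12.]
turn(rotvec, tool) [-0.472  0.784  1.011] shift in start axes [-4.577e-01 -3.546e-01  2.000e-04] in final axes [-0.3392  0.2384 -0.4042]
```

```bash
python3 -m jog '[[0,0,0,-0.042,-0.033,0,70],[0,0,0,-0.042,-0.033,0,70],[0,0,0,-0.042,-0.033,0,70],[0,0,0,-0.042,-0.033,0,70],[0,0,0,-0.042,-0.033,0,70],[0,0,0,-0.042,-0.033,0,70],[0,0,0,-0.042,-0.033,0,70],[0,0,0,-0.042,-0.033,0,70],[0,0,0,-0.042,-0.033,0,70],[0,0,0,-0.042,-0.033,0,70]]' 40; python3 -m jog '[[0,0,0.18,0,0,0,70],[0,0,0.18,0,0,0,70],[0,0,0.18,0,0,0,70],[0,0,0.18,0,0,0,70],[0,0,0.18,0,0,0,70],[0,0,0.18,0,0,0,70],[0,0.15,0,0,0,0,70],[0,0.15,0,0,0,0,70],[0,0,0,0,0,0,70]]'
python3 - <<'E'
from h import *
R=tool(40); T=box(.032,.044,.0145); P=T-.14*R[:,2]
todo(R,P)
E
```

```text
time_s: 1.5
position: [0.4694, 0.07, 0.2314]
tool_rot: [[-0.946, 0.325, 0.0], [0.325, 0.946, 0.0], [-0.0, 0.0, -1.0]]
ft_force: [0.9, 1.1, -0.4]
grip_width: 0.0598
gripper_force: 0.0
time_s: 2.62
position: [0.4689, 0.0702, 0.2308]
tool_rot: [[-0.149, 0.988, -0.047], [0.944, 0.156, 0.292], [0.296, -0.001, -0.955]]
ft_force: [0.7, -0.8, -0.3]
grip_width: 0.0595
gripper_force: 0.0
t 2.62 p [0.4689 0.0702 0.2308] F [ 0.7 -0.8 -0.3] w 0.0595 q [-15.  15.  86.  16.  86. -26.]
turn(rotvec, tool) [-0.001  0.573 -0.   ] shift in start axes [-0.0737  0.0218  0.1093] in final axes [-0.1212  0.0217  0.052 ]
```

```bash
python3 -m jog '[[0,0.15,0,0,0,0,70],[0,0.15,0,0,0,0,70],[0,0.15,0,0,0,0,70],[0,0.123,0,0,0,0,70],[0,0,0,-0.04,0.007,0,70],[0,0,0,-0.04,0.007,0.017,70],[0,0,0,-0.041,0.008,0.035,70],[0,0,0,0,0,0,70]]'
python3 - <<'E'
from h import *
R=tool(40); T=box(.032,.044,.0145)
todo(R,T)
E
```

```text
time_s: 3.62
position: [0.4953, 0.0388, 0.1032]
tool_rot: [[-0.098, 0.987, -0.128], [0.633, 0.161, 0.757], [0.768, -0.007, -0.641]]
ft_force: [0.1, -0.1, 0.0]
grip_width: 0.0599
gripper_force: 0.0
t 3.62 p [0.4953 0.0388 0.1032] F [ 0.1 -0.1  0. ] w 0.0599 q [-29.  37.  90.  37.  90. -51.]
turn(rotvec, tool) [-0.008 -0.002 -0.002] shift in start axes [-0.0012  0.0016  0.137 ] in final axes [-0.0009  0.0005  0.137 ]
```

```bash
python3 -m jog '[[0,0,0,0,0,0.03,70],[0,0,0,0,0,0.03,70],[0,0,0,0,0.001,0.025,70],[0,0,0,0,0,0.02,70],[0,0,0,0,0,0.012,70],[0,0,0,0,0,0.008,70],[0,0,0,0,0,0.007,70],[0,0,0,0,0,0,70]]'
python3 - <<'E'
from h import *
R=tool(40); T=box(.032,.044,.0145)
todo(R,T)
E
```

```text
time_s: 4.62
position: [0.4813, 0.1378, 0.0204]
tool_rot: [[-0.102, 0.987, -0.122], [0.634, 0.16, 0.756], [0.766, -0.0, -0.643]]
ft_force: [-0.3, -0.7, 0.5]
grip_width: 0.0597
gripper_force: 0.0
t 4.62 p [0.4813 0.1378 0.0204] F [-0.3 -0.7  0.5] w 0.0597 q [-20.  43.  99.  44.  74. -55.]
turn(rotvec, tool) [-0.003 -0.     0.002] shift in start axes [-0.0018 -0.0011  0.0071] in final axes [-0.0018 -0.0011  0.0071]
```

```bash
python3 -m jog '[[0,0,0,0,0,0.004,40],[0,0,0,-0.001,-0.001,0.002,40],[0,0,0,0,0,0,40],[0,0,0,0,0,0,40]]'; python3 -m jog '[[0,0,0,0,0,0,0],[0,0,0,0,0,0,0],[0,0,0,0,0,0,0],[0,0,0,0,0,0,0],[0,0,0,0,0,0,0]]' 50
```

```text
time_s: 5.12
position: [0.4797, 0.1414, 0.0158]
tool_rot: [[-0.102, 0.987, -0.122], [0.634, 0.159, 0.756], [0.766, 0.0, -0.643]]
ft_force: [0.1, 1.0, -0.2]
grip_width: 0.0345
gripper_force: 0.0
time_s: 5.75
position: [0.4798, 0.1414, 0.0159]
tool_rot: [[-0.103, 0.987, -0.122], [0.634, 0.159, 0.756], [0.766, 0.0, -0.643]]
ft_force: [0.2, -1.7, 4.7]
grip_width: 0.0174
gripper_force: 47.8
```

Grip width is 17.4 mm on a 20 mm handle, with an upward reaction, so the tips probably hold above the axis. I'll open, go down about 4 mm and grip again.

```bash
python3 -m jog '[[0,0,0,0,0,0,40],[0,0,0,0,0,0,40],[0,0,0,-0.0016,0,0.0013,40],[0,0,0,-0.0016,0,0.0013,40],[0,0,0,0,0,0,40]]'; python3 -m jog '[[0,0,0,0,0,0,0],[0,0,0,0,0,0,0],[0,0,0,0,0,0,0],[0,0,0,0,0,0,0],[0,0,0,0,0,0,0]]' 50
```

```text
time_s: 6.38
position: [0.4796, 0.1415, 0.0114]
tool_rot: [[-0.102, 0.987, -0.122], [0.634, 0.159, 0.757], [0.766, -0.0, -0.642]]
ft_force: [-0.1, -0.4, 0.2]
grip_width: 0.0343
gripper_force: 0.0
time_s: 7.0
position: [0.4797, 0.1414, 0.0117]
tool_rot: [[-0.102, 0.987, -0.122], [0.634, 0.159, 0.757], [0.766, 0.0, -0.642]]
ft_force: [-0.2, -0.7, 0.2]
grip_width: 0.018
gripper_force: 48.4
```

```bash
python3 -m jog '[[0,0,0,-0.0096,0,-0.0115,0],[0,0,0,-0.0096,0,-0.0115,0],[0,0,0,-0.0019,0,-0.0179,0],[0,0,0,-0.0019,0,-0.0179,0],[0,0,0,-0.0019,0,-0.0179,0],[0,0,0,0,0,0,0]]' 80;  python3 - <<'E'
from h import *
todo(tool(40),box(-.17,.044,.042))
c=cam("top"); cv2.imwrite("pics/t3.png",cv2.resize(c[0][130:330,200:400][:,:,::-1],(600,600),interpolation=cv2.INTER_CUBIC))
c=cam("side"); cv2.imwrite("pics/s3.png",c[0][:,:,::-1])
E
```

```text
time_s: 7.75
position: [0.4924, 0.0663, 0.0425]
tool_rot: [[-0.103, 0.987, -0.12], [0.635, 0.158, 0.756], [0.765, 0.002, -0.644]]
ft_force: [-0.4, 0.7, -1.1]
grip_width: 0.0171
gripper_force: 77.7
t 7.75 p [0.4924 0.0663 0.0425] F [-0.4  0.7 -1.1] w 0.0171 q [-26.  42.  94.  39.  81. -55.]
turn(rotvec, tool) [-0.     0.001  0.003] shift in start axes [-0.081  -0.0011 -0.0955] in final axes [-0.0809 -0.0009 -0.0956]
```

View pics/t3.png

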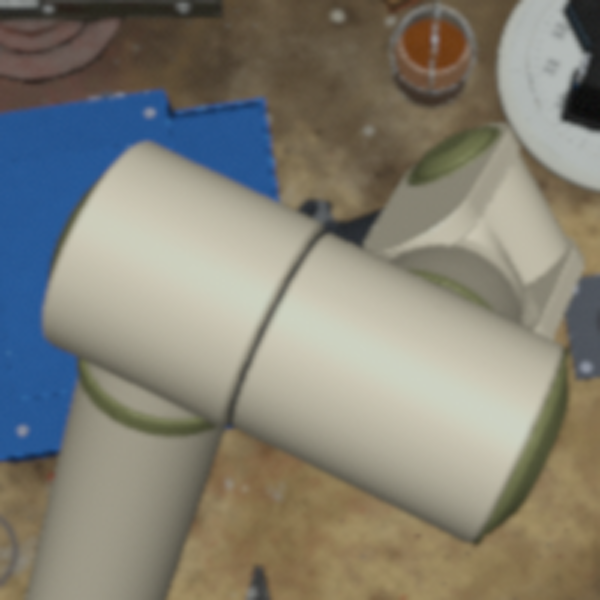

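The arm hides the tool in the top view, with the jar at (435,50) and the holder foot at (590,320) in the crop. The grip is holding, so I continue withdrawing and then lift.

```bash
python3 -m jog '[[0,0,0,-0.0135,0,-0.0161,0],[0,0,0,-0.0135,0,-0.0161,0],[0,0,0,-0.0135,0,-0.0161,0],[0,0,0,-0.0135,0,-0.0161,0],[0,0,0,-0.0135,0,-0.0161,0],[0,0,0,0.0192,0,-0.0161,0],[0,0,0,0.0268,0,-0.0225,0],[0,0,0,0.0268,0,-0.0225,0],[0,0,0,0.0268,0,-0.0225,0],[0,0,0,0.0268,0,-0.0225,0]]'; python3 -m jog '[[0,0,0,0.0268,0,-0.0225,0],[0,0,0,0.0268,0,-0.0225,0],[0,0,0,0,0,0,0]]'
python3 - <<'E'
from h import *
todo(tool(40),box(-.17,.044,.24))
c=cam("side"); cv2.imwrite("pics/s4.png",cv2.resize(c[0][50:350,150:550][:,:,::-1],(800,600)))
E
```

```text
time_s: 9.1
position: [0.5082, -0.0369, 0.2081]
tool_rot: [[-0.102, 0.987, -0.122], [0.635, 0.159, 0.756], [0.766, -0.0, -0.643]]
ft_force: [0.3, -0.2, -1.7]
grip_width: 0.0168
gripper_force: 77.8
time_s: 9.48
position: [0.5087, -0.0371, 0.2786]
tool_rot: [[-0.105, 0.987, -0.12], [0.636, 0.159, 0.755], [0.764, 0.003, -0.645]]
ft_force: [0.3, -1.0, -1.7]
grip_width: 0.0172
gripper_force: 77.8
t 9.47 p [ 0.5087 -0.0371  0.2786] F [ 0.3 -1.  -1.7] w 0.0172 q [-35.  27.  73.  37. 114. -39.]
turn(rotvec, tool) [-0.001  0.003  0.005] shift in start axes [-0.0428 -0.0011  0.0091] in final axes [-0.0428 -0.0009  0.009 ]
```

View pics/s4.png

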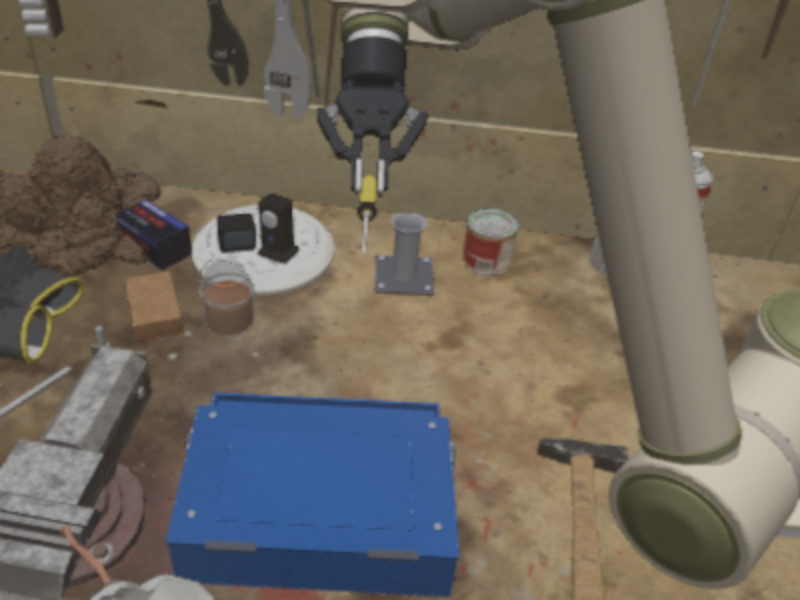

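The side view shows the screwdriver held out of the box. The yellow handle is at about (368,190), the collar at (367,211) and the blade tip at (364,249) in the crop. I measure its angle by casting these pixels onto the tool's x–z plane.

```bash
cat >> h.py <<'E'
def castpl(c,uv,p,n):
    _,K,R,t=c; o=-R.T@t; r=R.T@np.linalg.solve(K,[uv[0],uv[1],1.]); return o+r*((p-o)@n)/(r@n)
E
python3 - <<'E'
from h import *
s=observe();c=cam("side");P=np.array(s["position"]);R=np.array(s["tool_rot"])
print("TCP px",proj(c,P))
for n,(a,b) in(("collar",(367,211)),("tip",(364,249)),("handlestart",(369,178))):
    uv=(150+a/2,50+b/2); q=castpl(c,uv,P,yb); print(n,q.round(3),"along xb",((q-P)@xb).round(4),"dz",(q-P)[2].round(4))
print("predicted tip",proj(c,P+.128*xb),proj(c,P+.045*xb))
E
```

```text
TCP px [334.12247775 147.54504826]
collar [ 0.511 -0.056  0.243] along xb -0.0195 dz -0.0345
tip [ 0.52  -0.111  0.147] along xb -0.0749 dz -0.1305
handlestart [ 0.51  -0.046  0.294] along xb -0.0092 dz 0.0168
predicted tip [333.65845648 181.77240989] [333.97096956 158.72066852]
```

```bash
python3 -m jog '[[0,-0.157,0,0,0,0,0],[0,-0.157,0,0,0,0,0],[0,-0.157,0,0,0,0,0],[0,-0.157,0,0,0,0,0],[0,-0.157,0,0,0,0,0],[0,-0.157,0,0,0,0,0],[0,-0.157,0,0,0,0,0],[0,-0.157,0,0,0,0,0],[0,-0.157,0,0,0,0,0],[0,-0.157,0,0,0,0,0]]'; python3 -m jog '[[0,0,0,0,0,0,0]]'
python3 - <<'E'
from h import *
R=tool(130)
todo(R,np.array([.4775,-.2518,.28]))
c=cam("side"); cv2.imwrite("pics/s5.png",cv2.resize(c[0][50:350,150:550][:,:,::-1],(800,600)))
E
```

```text
time_s: 10.82
position: [0.5081, -0.0361, 0.2757]
tool_rot: [[-0.124, 0.987, 0.101], [0.754, 0.16, -0.637], [-0.645, -0.003, -0.764]]
ft_force: [-0.4, 0.3, -1.2]
grip_width: 0.0171
gripper_force: 77.7
time_s: 10.95
position: [0.5076, -0.035, 0.2742]
tool_rot: [[-0.129, 0.987, 0.099], [0.757, 0.162, -0.633], [-0.64, -0.007, -0.768]]
ft_force: [0.2, -0.7, -1.5]
grip_width: 0.0167
gripper_force: 77.9
t 10.95 p [ 0.5076 -0.035   0.2742] F [ 0.2 -0.7 -1.5] w 0.0167 q [  1.  17.  84. -41.  76.   1.]
turn(rotvec, tool) [-0.001 -0.003  0.009] shift in start axes [-0.164  -0.0649  0.1298] in final axes [-0.1642 -0.0635  0.1302]
```

View pics/s5.png

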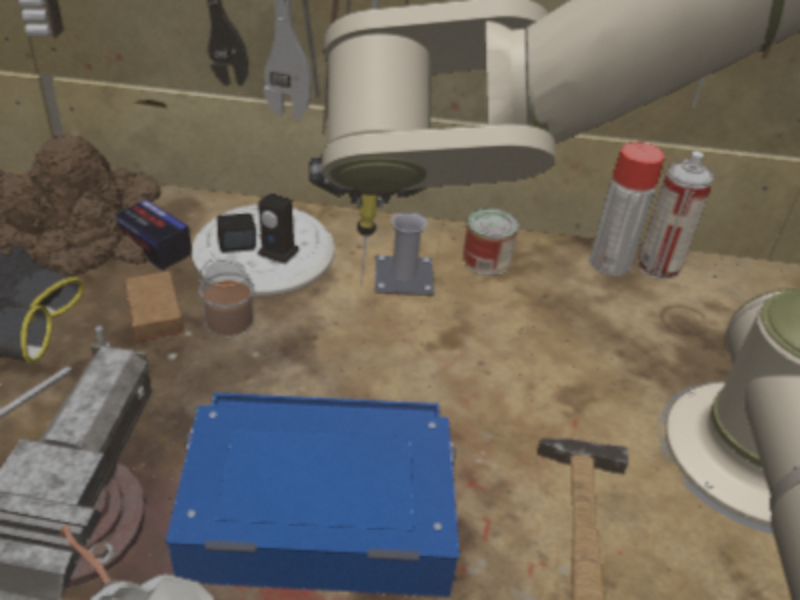

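The screwdriver now hangs nearly upright beside the holder. The collar is at about (367,228) and the blade tip at about (362,287) in the crop; the holder rim is at (408,222). I fit the in-grip slip angle and grip distance from both side pictures.

Run:
```python
from h import *
from scipy.optimize import least_squares
c=cam("side")
s=observe(); P2=np.array(s["position"]);R2=np.array(s["tool_rot"])
P1=np.array([.5087,-.0371,.2786]);R1=np.array([[-.105,.987,-.12],[.636,.159,.755],[.764,.003,-.645]])
f=lambda a,b:np.array((150+a/2,50+b/2))
obs=[(R1,P1,f(367,211),f(364,249)),(R2,P2,f(367,228),f(362,287))]
def pts(R,P,x):
    d,phi,lat,e=x
    dr=R@np.array([np.cos(lat)*np.sin(np.radians(40)+phi),np.sin(lat),np.cos(lat)*np.cos(np.radians(40)+phi)])
    o=P+R[:,2]*e
    return o+d*dr,o+(d+.083)*dr,dr
def res(x):
    r=[]
    for R,P,a,b in obs:
        p,q,_=pts(R,P,x); r+=list(proj(c,p)-a)+list(proj(c,q)-b)
    return r+[x[3]/.003]
so=least_squares(res,[.045,0,0,0]); print(so.x.round(4),np.round(so.fun,1))
p,q,dr=pts(R2,P2,so.x); print("collar",p.round(4),"tip",q.round(4),"dir",dr.round(3),"tip-TCP",(q-P2).round(4))
```

```text
[4.040e-02 1.018e-01 2.500e-02 1.000e-04] [ 0.1 -0.2  0.5  0.2 -0.7 -0.3 -0.5  0.2  0. ]
collar [ 0.5086 -0.032   0.2358] tip [ 0.5091 -0.023   0.1533] dir [ 0.006  0.108 -0.994] tip-TCP [ 0.0007  0.0132 -0.1227]
```

```bash
python3 -m jog '[[0,-0.106,0,0,0,0,0],[0,0,0,0,0,0,0]]'
python3 - <<'E'
from h import *
R=tool(130)@Ro.from_rotvec([0,-.105,0]).as_matrix()
T=np.array([.477,-.252,.27]); todo(R,T)
print("down 10mm in tool:",R.T@[0,0,-.01])
E
```

```text
time_s: 11.3
position: [0.5082, -0.0364, 0.276]
tool_rot: [[-0.112, 0.987, 0.113], [0.687, 0.159, -0.709], [-0.718, -0.002, -0.696]]
ft_force: [-0.7, 0.7, -2.3]
grip_width: 0.017
gripper_force: 77.9
t 11.3 p [ 0.5082 -0.0364  0.276 ] F [-0.7  0.7 -2.3] w 0.017 q [  3.  19.  85. -47.  76.   6.]
turn(rotvec, tool) [ 0.001 -0.003  0.004] shift in start axes [-0.1404 -0.065   0.1535] in final axes [-0.1402 -0.0644  0.1539]
down 10mm in tool: [0.00719569 0.         0.00694453]
```

```bash
python3 -m jog '[[0,0,0,-0.02,-0.0093,0.022,0],[0,0,0,-0.02,-0.0093,0.022,0],[0,0,0,-0.02,-0.0093,0.022,0],[0,0,0,-0.02,-0.0093,0.022,0],[0,0,0,-0.02,-0.0093,0.022,0],[0,0,0,-0.02,-0.0093,0.022,0],[0,0,0,-0.02,-0.0092,0.0215,0],[0,0,0,0,0,0,0],[0,0,0,0,0,0,0]]'
python3 - <<'E'
from h import *
R=tool(130)@Ro.from_rotvec([0,-.105,0]).as_matrix()
T=np.array([.477,-.252,.27]); todo(R,T)
c=cam("side"); cv2.imwrite("pics/s6.png",cv2.resize(c[0][90:240,270:470][:,:,::-1],(800,600),interpolation=cv2.INTER_CUBIC))
P=np.array(observe()["position"])
g=lambda p:((proj(c,p)-[270,90])*4).round()
print("pred tip",g(P+[.001,0,-.123]),"pred collar",g(P+[0,0,-.04]),"rim",g(RIM))
E
```

```text
time_s: 12.42
position: [0.4771, -0.2518, 0.2713]
tool_rot: [[-0.109, 0.987, 0.114], [0.687, 0.158, -0.71], [-0.719, 0.001, -0.695]]
ft_force: [0.4, 0.3, -1.8]
grip_width: 0.0167
gripper_force: 78.0
t 12.43 p [ 0.4771 -0.2518  0.2713] F [ 0.4  0.3 -1.8] w 0.0167 q [-24.  14.  93. -48.  55. -11.]
turn(rotvec, tool) [ 0.002 -0.001  0.001] shift in start axes [ 0.0008 -0.0002  0.0011] in final axes [ 0.0008 -0.0002  0.0011]
pred tip [339. 230.] pred collar [350. 126.] rim [335. 283.]
```

View pics/s6.png

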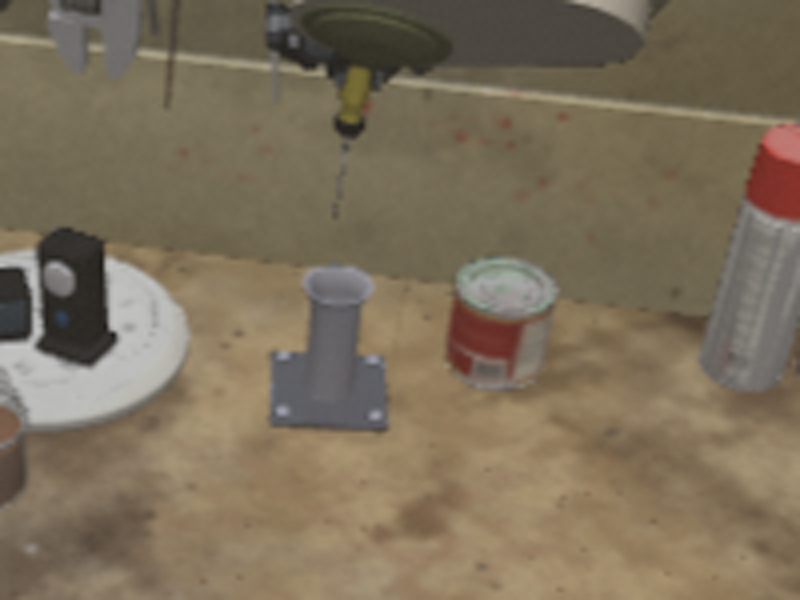

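The collar is at (349,126) as predicted, and the blade tip at about (336,218) is a little higher than predicted. The rim is at (338,285), and the blade is over the tube to within about 10 mm. I'll shift 4 mm towards +y and go down.

```bash
python3 -m jog '[[0,0,0,0.0028,0,-0.0028,0],[0,0,0,0.0144,0,0.0139,0],[0,0,0,0.0144,0,0.0139,0],[0,0,0,0.0108,0,0.0104,0],[0,0,0,0.0108,0,0.0104,0],[0,0,0,0,0,0,0]]'; python3 -m jog '[[0,0,0,0.0072,0,0.007,0],[0,0,0,0.0072,0,0.007,0],[0,0,0,0.0072,0,0.007,0],[0,0,0,0,0,0,0]]'
```

```text
time_s: 13.22
position: [0.4766, -0.2469, 0.2001]
tool_rot: [[-0.113, 0.987, 0.114], [0.686, 0.16, -0.709], [-0.719, -0.002, -0.695]]
ft_force: [0.0, -0.3, -1.8]
grip_width: 0.0171
gripper_force: 78.0
time_s: 13.72
position: [0.4764, -0.2477, 0.1698]
tool_rot: [[-0.112, 0.987, 0.113], [0.686, 0.159, -0.71], [-0.719, -0.001, -0.695]]
ft_force: [-0.9, -1.1, -1.9]
grip_width: 0.017
gripper_force: 78.0
```

```bash
python3 -m jog '[[0,0,0,0.0072,0,0.007,0],[0,0,0,0.0072,0,0.007,0],[0,0,0,0.0036,0,0.0035,0],[0,0,0,0,0,0,0]]'; python3 -m jog '[[0,0,0,0.0029,0,0.0028,0],[0,0,0,0.0022,0,0.0021,0],[0,0,0,0,0,0,0]]'; python3 -c "
from h import *
c=cam('side'); cv2.imwrite('pics/s7.png',cv2.resize(c[0][90:240,270:470][:,:,::-1],(800,600),interpolation=cv2.INTER_CUBIC))"
```

```text
time_s: 14.22
position: [0.4766, -0.2478, 0.1452]
tool_rot: [[-0.111, 0.987, 0.114], [0.686, 0.159, -0.71], [-0.719, -0.001, -0.695]]
ft_force: [-0.2, 0.4, -1.1]
grip_width: 0.017
gripper_force: 78.0
time_s: 14.6
position: [0.4766, -0.2478, 0.1384]
tool_rot: [[-0.111, 0.987, 0.114], [0.686, 0.159, -0.71], [-0.719, -0.0, -0.695]]
ft_force: [0.5, -0.7, -0.8]
grip_width: 0.017
gripper_force: 78.0
```

View pics/s7.png

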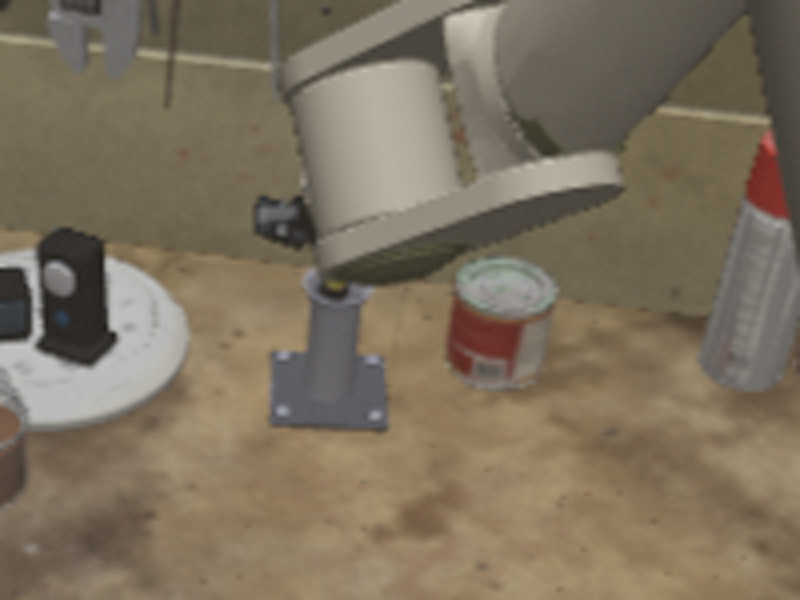

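The collar sits in the tube's mouth at (335,287), well centred. I lower slowly until contact.

```bash
python3 -m jog '[[0,0,0,0.0011,0,0.001,0],[0,0,0,0.0011,0,0.001,0],[0,0,0,0,0,0,0]]'; python3 -m jog '[[0,0,0,0.0011,0,0.001,0],[0,0,0,0.0011,0,0.001,0],[0,0,0,0,0,0,0]]'
```

```text
time_s: 15.02
position: [0.4772, -0.2482, 0.1369]
tool_rot: [[-0.11, 0.987, 0.116], [0.684, 0.16, -0.712], [-0.721, 0.001, -0.693]]
ft_force: [-1.5, 1.0, 6.3]
grip_width: 0.0171
gripper_force: 78.5
time_s: 15.4
position: [0.4779, -0.2489, 0.1364]
tool_rot: [[-0.108, 0.987, 0.118], [0.681, 0.16, -0.715], [-0.724, 0.003, -0.689]]
ft_force: [-3.7, 2.7, 21.6]
grip_width: 0.0168
gripper_force: 79.4
```

Contact came at the expected height. I ease off, open and back out along the tool axis.

```bash
python3 -m jog '[[0,0,0,-0.0018,0,-0.0018,0],[0,0,0,0,0,0,40],[0,0,0,0,0,0,60],[0,0,0,0,0,0,70],[0,0,0,0,0,0,70]]'; python3 -m jog '[[0,0,0,0,0,-0.015,70],[0,0,0,0,0,-0.03,70],[0,0,0,0,0,-0.04,70],[0,0,0,0,0,-0.04,70],[0,0,0,0,0,-0.04,70],[0,0,0,0,0,-0.02,70],[0,0,0,0,0,0,70],[0,0,0,0,0,0,70]]'; python3 -c "
from h import *
c=cam('side'); cv2.imwrite('pics/s8.png',cv2.resize(c[0][50:350,150:550][:,:,::-1],(800,600),interpolation=cv2.INTER_CUBIC))"
```

```text
time_s: 16.02
position: [0.4766, -0.2476, 0.135]
tool_rot: [[-0.111, 0.987, 0.114], [0.686, 0.159, -0.71], [-0.719, -0.0, -0.695]]
ft_force: [-0.3, 0.7, -0.0]
grip_width: 0.0599
gripper_force: 0.0
time_s: 17.02
position: [0.4551, -0.1163, 0.2632]
tool_rot: [[-0.111, 0.987, 0.114], [0.686, 0.159, -0.71], [-0.719, -0.001, -0.695]]
ft_force: [0.3, -0.0, -0.9]
grip_width: 0.0596
gripper_force: 0.0
```

View pics/s8.png

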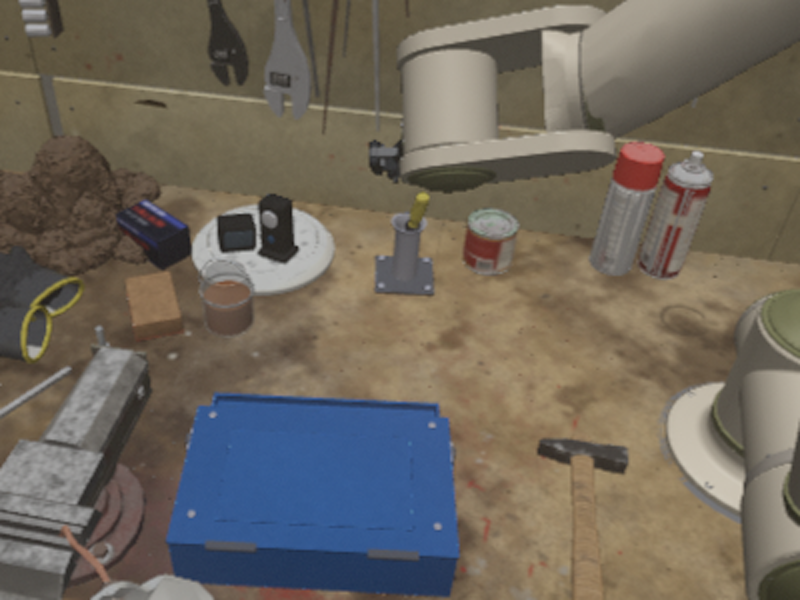

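The screwdriver stands in the tube, leaning on the rim with its handle top at (420,200). The gripper is clear, and the tin (490,240) and jar (228,300) are where they were. I let it settle for a second and hand in.

```bash
python3 -m jog '[[0,0,0,0,0,0,70],[0,0,0,0,0,0,70],[0,0,0,0,0,0,70],[0,0,0,0,0,0,70],[0,0,0,0,0,0,70],[0,0,0,0,0,0,70],[0,0,0,0,0,0,70],[0,0,0,0,0,0,70]]' && python3 -c "
from rig import job
print(job.close_job())"
```

```text
time_s: 18.08
position: [0.4554, -0.1162, 0.2637]
tool_rot: [[-0.111, 0.987, 0.115], [0.686, 0.159, -0.71], [-0.719, -0.0, -0.695]]
ft_force: [0.1, -0.3, -0.6]
grip_width: 0.0598
gripper_force: 0.0
the job is handed in; nothing more can be done
None
```

The job is handed in at 18 s of the 54 s limit, with no verdict returned: in the last picture the screwdriver stands released in the tube, blade down and leaning on the rim, and the tin and jar are where they started.

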